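# Mount a polishing lap on the spring spindle

## Task

Put together the polishing spindle: set the wooden lap on its post and, pressing lightly, turn it until its cross slot drops over the spindle's key and it sits fully home on the flange; then slide the aluminium spacer on down to the lap, and last the red cap, open side down, down to the spacer. Work gently: never push hard or knock on the spindle, and leave the cup, glue bottle and cork block where they are.

Things in the scene. Friction and masses are not known exactly. Their poses are not given: they have to be found in the camera images.
- stand: Polishing spindle on a fixed green cast foot 110 x 110 x 20 mm with a green drum 64 mm across up to 40 mm. Origin at the centre of the underside, z up along the spindle axis. On this axis stands the spindle: a steel flange 60 mm across, a cross key on it, and a post. The spindle turns only against a stiff drag of 0.2 N m; turning the lap on after it has caught jams the key sideways.
- seat (a point): Centre of the flange's top face, on the spindle axis, 60 mm above the table, when the spring is not pressed. The spindle (flange, key and post together) stands on a spring: 6 N of push starts it sinking, then 0.8 N for each mm, up to 10 mm, then a hard stop; let go, it rises again. 8 to 14 N is enough for all the work; over 25 N is too hard.
- key (a point): Middle of the key's top, 8 mm above seat. The key is one straight steel bar through the axis, 52 mm long, 7.6 mm wide, flat-topped, 8 mm high. It stands at a different angle each time, which is NOT measured: the axes given here are the foot's, not the key's. The key can be seen from above before the lap is on.
- post_tip (a point): Top of the upright round steel post, 12 mm thick, its last 5 mm coned to 6 mm. 80 mm above seat, on the spindle axis.
- lap_hub (a point): Loose dark wooden lap with a pale hub (120 to 195 g), right way up; this point is on its axis, 36 mm above its underside, 4 mm below its top. The hub, for gripping, is round, 32 mm across, from 15 to 40 mm up; a 14 mm bore goes right through. Seated on the flange, this point is 36 mm above seat; while its slot is not over the key it stays 8 mm too high.
- lap_plate (a point): Centre of the lap's round plate, 12.5 mm above the underside: 72 mm across, from 10 to 15 mm up. Under it four square feet, 10 mm high, leave a cross-shaped slot 10 mm wide along the lap's x and y axes, which four white marks on the plate show. So it fits the key at every quarter turn, within about 2.5 degrees.
- spacer_mid (a point): Centre, half-way up, of the loose aluminium spacer tube: 38 mm across, 28 mm high, bore 14.4 mm right through, 80 to 130 g, standing upright, either end up. It goes on the post and rests on the lap's hub: then this point is 54 mm above seat.
- cap_mid (a point): Centre, half-way up, of the loose red cap: 42 mm across, 30 mm high, 70 g, closed black top, blind bore 15 mm wide and 16 mm deep in its underside, standing open side down. It goes over the post's tip and rests on the spacer: then this point is 83 mm above seat.
- cup: White porcelain cup, 72 mm across the rim, 65 mm high; leave alone. Origin at the centre of its underside.
- glue: White glue bottle, 48 mm across, 130 mm high; leave alone. Origin at the centre of its underside.
- block: Dark wooden sanding block with a cork top, 90 x 45 x 34 mm; leave alone. Origin at the centre of its underside, x along its length.
Not all that is in view belongs to the job. Leave any pink look-alike of the part that bears lap_hub alone.

How it is judged:
On the way, in this order (a step that is already met when the one before it is completed fails the run):
1. the lap is on the post, keyed and fully home on the flange, and let go (horizontal distance between lap_hub and seat below 0.004 m and z of lap_hub in the frame of seat between 0.0335 and 0.0385 m and angle between lap_hub's own z axis and vertical below 0.1 rad and contact force between the fingers and lap below 0.5 N and contact force between lap and spacer below 0.5 N), for 0.2 s.
2. then the spacer is on the post, resting on the seated lap, and let go (horizontal distance between each of lap_hub, spacer_mid and seat below 0.004 m and z of lap_hub in the frame of seat between 0.0335 and 0.0385 m and angle between each of lap_hub, spacer_mid's own z axis and vertical below 0.1 rad and z of spacer_mid in the frame of seat between 0.0515 and 0.0565 m and contact force between the fingers and spacer below 0.5 N and contact force between spacer and cap below 0.5 N), for 0.2 s.
At the end, for the whole second after the job is handed in: The lap is keyed and home on the flange (its point 36 mm above the seat), the spacer rests on the lap (54 mm) and the cap on the spacer (83 mm), each within 2.5 mm in height and 4 mm of the spindle axis, upright within 0.1 rad, at rest and let go (horizontal distance between each of lap_hub, spacer_mid, cap_mid and seat below 0.004 m and z of lap_hub in the frame of seat between 0.0335 and 0.0385 m and angle between each of lap_hub, spacer_mid, cap_mid's own z axis and vertical below 0.1 rad and z of spacer_mid in the frame of seat between 0.0515 and 0.0565 m and z of cap_mid in the frame of seat between 0.0805 and 0.0855 m and linear speed of each of lap, spacer, cap below 0.02 m/s); the robot touches nothing.
It fails at once if a part is pushed or knocked on the spindle with more than 25 N (contact force between any of lap, spacer, cap and stand above 25 N).
It fails at once if the gripper or arm pushes the spindle or its foot with more than 10 N (contact force between any of the fingers, the arm and stand above 10 N).
It fails at once if the cup, the glue bottle or the cork block is moved more than 20 mm (distance of any of cup, glue, block from where it was at the start of the episode above 0.02 m).
It also fails if it takes over 72 s, if anything falls off the work surface, if the arm or the gripper's body presses on something with over 40 N, if the wrist force passes 120 N, or if a joint passes its speed limit or range.

## Robot

A 7-joint arm with a two-finger parallel gripper is mounted at the origin on the work surface. World frame = base frame: x ahead of the robot, y to its left, z up, the work surface at z = 0. Lengths are in m, angles in rad, forces in N, time in s.
With the tool pointing down it reaches from about 0.425 to 0.875 m from the base axis. Payload 8.4 kg.
Tool frame: the origin (TCP) lies on the front face of the gripper's body, between the roots of the fingers; the fingertips stand 73 mm ahead of it and the grasp point (between the pads) lies arm.grip_point_offset ahead of it (arm.grip_point_offset is the distance from the TCP to the grasp point, in m); z points along the fingers, y is the direction in which the jaws open and shut (so a half turn about z gives the same grasp; the last joint's range is limited). The gripper opens to 85 mm and grips with 20 to 120 N. Pads are 22 mm wide; open, the fingers measure 114 mm over their backs; the gripper's body (76 mm by 85 mm) begins 54 mm behind the grasp point. The pads swing forward as they close: fully open they stand 13 mm farther back than shut.
Start: joints at [1.225, 0.333, 0.04, 1.465, -0.013, 1.343, -0.059], TCP at [0.159, -0.63, 0.304] pointing down, gripper open.
Joint ranges: [-2.58, 2.58], [-0.38, 2.09], [-1.3, 1.39], [0.25, 2.4], [-1.5, 4.64], [0.08, 2.09], [-2.65, 2.65]. Speed limits (rad/s): [2.22, 2.22, 2.79, 2.79, 3.14, 3.14, 3.14].

## Interface

Orientations are given as a unit quaternion [w, x, y, z].
In Python, from plant import arm gives the robot as it stands.
- The arm moves only by the shell command python3 -m jog 'ROWS' [FORCE]. ROWS is JSON, one flat list of numbers, 5 for each row, row after row: the opening, from -1 (shut) to 1 (fully open), so that 0 is half open, then the shift along the tool's x, y, z each as a share of 15 cm, from -1 to 1, then the turn about the tool's z as a share of 180 degrees, from -1 to 1. A call has 1 to 20 rows; each row is the pose to reach, as a shift and turn from the pose commanded when the call began, along the tool's axes at that moment, turning the shorter way round; what a row does not reach only later rows make up. A row lasts 1/12 s, in which the tool goes at most 41.7 mm and 7.16 degrees, less where a joint would pass 70% of its speed; a pose out of reach is approached as far as the arm can. A call with a number of a shift or a turn outside -1 to 1 is refused whole. A call with a gripper value outside its range is refused whole. The fingers move at their own pace and stop on an object; FORCE is the grip in N (left out, the last holds). Time passes only in rows, so rows that repeat a pose let the fingers close. It gives the time, the measured TCP pose, the force and the opening at its end, in the units of the state.
- arm.read_state(): the state, without advancing time (a new reading comes with each control period).
- arm.snapshot(name): name is "side" or "top" or "wrist"; returns the picture (384x512x3 uint8, red, green, blue); there is no depth.
- arm.camera_model(name): a dict with "fx", "fy", "cx", "cy" (pixels), "eye" and "orientation" of the camera in the world. Camera axes: x right, y up, looking along -z (the intrinsics and any distortion apply to the point x, -y, -z); pixel columns grow to the right and rows downward; lengths in m; the calibration is good to about 2 mm. A picture is of the moment at which its call begins: read the wrist's pose just before it. camera_model takes no time and is no camera call; for the wrist camera it gives the pose at the moment of the call.
- arm.close_job(): hands the job in, once; it reports no verdict.
The state is a dict: "clock": time; "joint_positions": joint angles; "joint_vel": joint speeds; "joint_efforts": joint torques, N m; "tool_pos": TCP position; "tcp_rot": TCP orientation; "force": force on the tool from outside, world axes, zero at the start; "moment": the same for the moment, N m; "finger_gap": finger opening in m.
Only numpy, scipy, OpenCV 4.12 (cv2) and the standard library are available. Lean on these libraries where they do the work, as an engineer would, in place of code of your own. Each camera call takes 0.05 s, during which the arm holds its last target.

## Working session

There is one attempt and no reset: what is moved stays moved. The work goes in short steps, Python scripts to look and compute and a shell command to move; the robot and the scene stay as the last step left them, time stands still between calls to the robot, and variables do not carry over. Pictures are saved under pics/ and viewed, and the job is handed in when it is done.

```bash
ls; mkdir -p pics
python3 - <<'E'
from plant import arm
import cv2
print(arm.read_state()); print(arm.grip_point_offset)
for n in ["side","top","wrist"]:
    print(n,arm.camera_model(n))
    cv2.imwrite(f"pics/{n}0.png",arm.snapshot(n)[:,:,::-1])
E
```

```text
pics
{'clock': 0.0, 'joint_positions': array([ 1.22475133,  0.33392011,  0.03987253,  1.46626246, -0.01339824,
        1.3433154 , -0.05850695]), 'joint_vel': array([-0.00102368, -0.00025105,  0.00088711, -0.00111074,  0.00184616,
       -0.00027124, -0.00098738]), 'joint_efforts': array([ 3.11110625e-04, -6.58547044e+01,  1.36602134e+00, -4.05563200e+01,
        1.70215045e-02,  1.26868015e-02,  3.05681858e-06]), 'tool_pos': array([ 0.15872206, -0.62997329,  0.30301952]), 'tcp_rot': array([-8.04577006e-04,  9.92394157e-01,  1.23098195e-01, -1.56654420e-04]), 'force': array([ 0.63680036, -0.22977419,  0.31619659]), 'moment': array([0.04247626, 0.01486087, 0.02887447]), 'finger_gap': 0.085099085601665}
0.0539
side {'fx': 374.08953252535406, 'fy': 374.08953252535406, 'cx': 253.96307319178752, 'cy': 190.20391459614856, 'eye': array([ 0.40718154, -0.67440885,  0.61250921]), 'orientation': array([ 0.87590886,  0.46092685, -0.05957163, -0.12954276])}
top {'fx': 379.9876845151269, 'fy': 379.9876845151269, 'cx': 249.11892471717053, 'cy': 193.35267372736774, 'eye': array([ 0.41346239, -0.00991642,  1.00328845]), 'orientation': array([-0.69588548, -0.05867954,  0.07337605,  0.71198038])}
wrist {'fx': 336.44817521015096, 'fy': 336.44817521015096, 'cx': 254.0992347868308, 'cy': 188.0359000398206, 'eye': array([ 0.2266846 , -0.61307302,  0.37293324]), 'orientation': array([ 0.78132429, -0.10844131,  0.08566964, -0.60863253])}
```

View pics/side0.png

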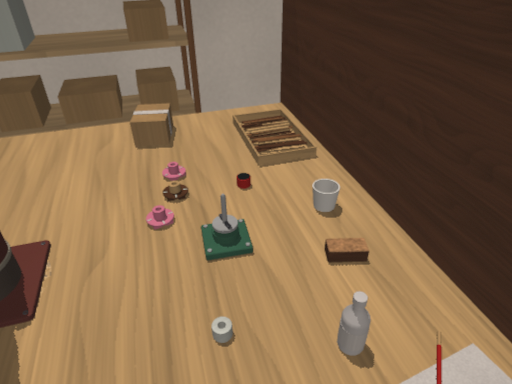

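View pics/top0.png

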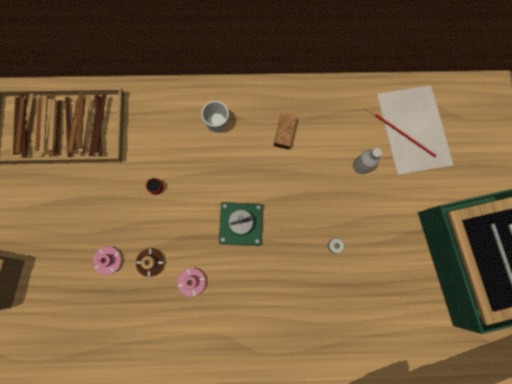

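View pics/wrist0.png

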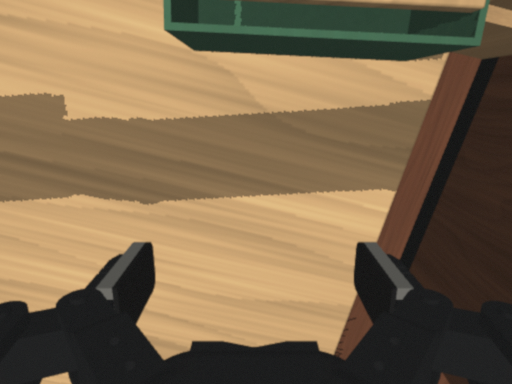

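The top view shows the dark lap with a pale hub at (150,262), and pink look-alikes at (107,261) and (192,283). The cap is at (155,186), the spacer at (336,246) and the stand at (241,223). For the lap I choose (150,262): it is dark, with four white marks. Next is a close crop and first measurements.

```bash
cat > h.py <<'E'
from plant import arm
import numpy as np, cv2
from scipy.spatial.transform import Rotation as R
def rot(q): return R.from_quat([q[1],q[2],q[3],q[0]])
def ray(c,u,v):
    d=rot(c["orientation"]).apply([(u-c["cx"])/c["fx"],-(v-c["cy"])/c["fy"],-1.0]); return np.array(c["eye"]),d
def onz(c,u,v,z):
    e,d=ray(c,u,v); return e+d*(z-e[2])/d[2]
def proj(c,p):
    q=rot(c["orientation"]).inv().apply(np.array(p)-c["eye"]); return np.array([c["cx"]+c["fx"]*q[0]/-q[2], c["cy"]-c["fy"]*q[1]/-q[2]])
def tri(c1,p1,c2,p2):
    e1,d1=ray(c1,*p1);e2,d2=ray(c2,*p2)
    s=np.linalg.lstsq(np.c_[d1,-d2],e2-e1,rcond=None)[0]
    a=e1+d1*s[0];b=e2+d2*s[1]; return (a+b)/2,np.linalg.norm(a-b)
def save(n,im,box=None,k=1):
    if box: im=im[box[1]:box[3],box[0]:box[2]]
    cv2.imwrite("pics/"+n+".png",cv2.resize(im,None,fx=k,fy=k,interpolation=cv2.INTER_CUBIC)[:,:,::-1])
E
python3 - <<'E'
from h import *
t=cv2.imread("pics/top0.png")[:,:,::-1]; s=cv2.imread("pics/side0.png")[:,:,::-1]
save("crA",t,(85,165,285,305),4); save("crS",s,(130,150,270,350),3)
c=arm.camera_model("top"); 
for n,p,z in [("lap",(150,262),.015),("cap",(155,186),.03),("spacer",(336,246),.028),("stand",(241,223),.06),("cup",(215,115),.065),("glue",(365,162),.06),("block",(286,130),.034),("pinkR",(192,283),.02)]:
    q=onz(c,*p,z); print(n,q.round(3),np.hypot(*q[:2]).round(3))
E
```

```text
lap [0.428 0.224 0.015] 0.483
cap [0.622 0.212 0.03 ] 0.657
spacer [ 0.456 -0.251  0.028] 0.521
stand [ 0.517 -0.01   0.06 ] 0.517
cup [0.801 0.052 0.065] 0.803
glue [ 0.668 -0.333  0.06 ] 0.746
block [ 0.768 -0.136  0.034] 0.78
pinkR [0.373 0.117 0.02 ] 0.391
```

View pics/crA.png

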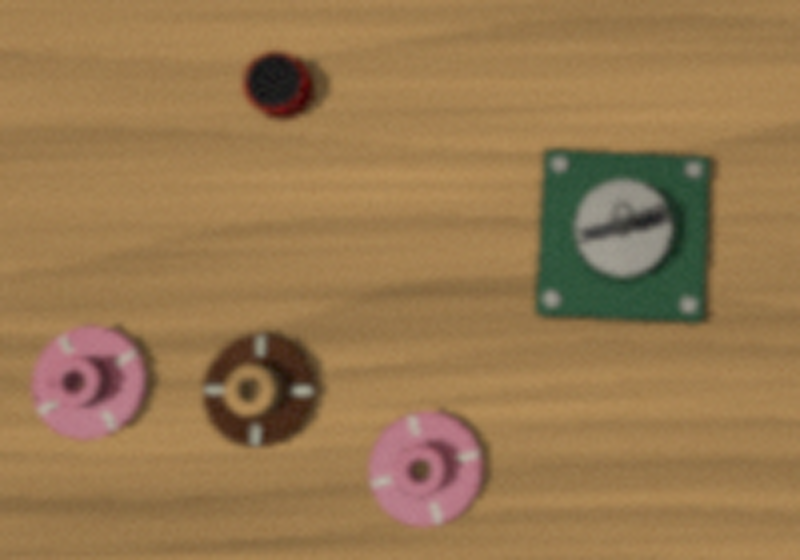

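View pics/crS.png

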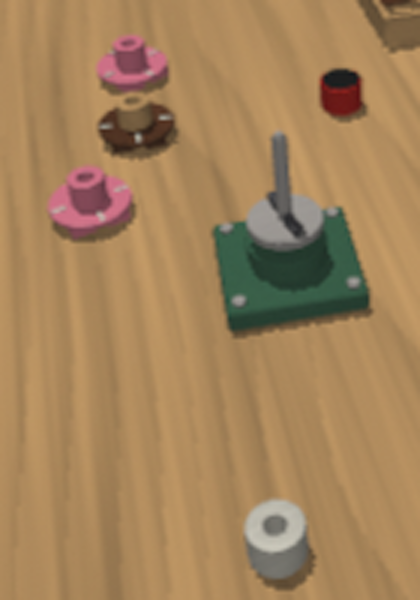

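The crop confirms the choice: dark plate, pale hub, white marks at near-0/90° in the image. The key shows as a dark bar on the flange. Next I measure sub-pixel centres and work out the wrist camera geometry.

Run:
```python
from h import *
c=arm.camera_model("wrist"); st=arm.read_state(); T=rot(st["tcp_rot"])
print("eye in tool",T.inv().apply(c["eye"]-st["tool_pos"]).round(4))
M=(T.inv()*rot(c["orientation"])).as_matrix(); print(M.round(3))
t=cv2.imread("pics/top0.png"); hsv=cv2.cvtColor(t,cv2.COLOR_BGR2HSV); c=arm.camera_model("top")
# bolts: bright low-sat in stand region
def blobs(mask,x0,y0,x1,y1,mn=3):
    m=np.zeros_like(mask);m[y0:y1,x0:x1]=mask[y0:y1,x0:x1]
    n,l,s,ce=cv2.connectedComponentsWithStats(m)
    return [(ce[i].round(2),s[i,4],s[i,:4]) for i in range(1,n) if s[i,4]>=mn]
g=cv2.inRange(hsv,(50,60,20),(95,255,255)); ys,xs=np.where(g[195:255,210:275]); 
ct=cv2.minAreaRect(np.c_[xs+210,ys+195].astype(np.float32)); print("foot",ct,onz(c,*ct[0],.02))
w=cv2.inRange(hsv,(0,0,120),(180,70,255)); 
for b in blobs(w,215,198,268,250): print("bolt/flange",b,onz(c,*b[0],.06 if b[1]>50 else .022).round(4))
for b in blobs(w,130,240,170,282,2): print("mark",b,onz(c,*b[0],.015).round(4))
for b in blobs(w,320,230,355,262,2): print("spacer",b,onz(c,*b[0],.028).round(4))
r=cv2.inRange(hsv,(0,150,20),(8,255,255))|cv2.inRange(hsv,(170,120,20),(180,255,255))|cv2.inRange(hsv,(0,0,0),(180,255,50))
for b in blobs(r,140,170,172,202,5): print("cap",b,onz(c,*b[0],.02).round(4))
```

```text
eye in tool [ 0.0701  0.0001 -0.0698]
[[ 0.     0.962  0.274]
 [ 1.    -0.     0.   ]
 [ 0.     0.274 -0.962]]
foot ((240.51698303222656, 223.60943603515625), (40.61380386352539, 40.353179931640625), 2.4895529747009277) [ 0.51993444 -0.00847708  0.02      ]
bolt/flange (array([224. , 205.5]), np.int32(6), array([223, 205,   3,   2], dtype=int32)) [0.5681 0.0336 0.022 ]
bolt/flange (array([258.  , 206.71]), np.int32(7), array([257, 206,   3,   3], dtype=int32)) [ 0.5629 -0.055   0.022 ]
bolt/flange (array([237.98, 215.08]), np.int32(145), array([229, 210,  21,  12], dtype=int32)) [ 0.5371 -0.0026  0.06  ]
bolt/flange (array([241.09, 227.32]), np.int32(173), array([230, 221,  22,  13], dtype=int32)) [ 0.5063 -0.0098  0.06  ]
bolt/flange (array([222.18, 239.18]), np.int32(11), array([221, 238,   4,   4], dtype=int32)) [0.4807 0.0394 0.022 ]
bolt/flange (array([256.88, 240.88]), np.int32(8), array([256, 240,   3,   3], dtype=int32)) [ 0.4743 -0.0496  0.022 ]
mark (array([149.5, 251. ]), np.int32(10), array([149, 249,   2,   5], dtype=int32)) [0.4554 0.226  0.015 ]
mark (array([138., 262.]), np.int32(11), array([136, 261,   5,   3], dtype=int32)) [0.4284 0.2544 0.015 ]
mark (array([160.27, 262.18]), np.int32(11), array([158, 261,   5,   3], dtype=int32)) [0.4265 0.198  0.015 ]
mark (array([148.5, 273.5]), np.int32(8), array([148, 272,   2,   4], dtype=int32)) [0.399  0.2271 0.015 ]
spacer (array([336.13, 245.2 ]), np.int32(158), array([329, 238,  15,  15], dtype=int32)) [ 0.4582 -0.2518  0.028 ]
cap (array([154.6 , 186.16]), np.int32(179), array([146, 179,  17,  15], dtype=int32)) [0.6238 0.2155 0.02  ]
```

```bash
python3 -m jog '[1,0.94,-0.45,0,-0.42, 1,0.94,-0.45,0,-0.42, 1,0.94,-0.45,0,-0.42, 1,0.94,-0.45,0,-0.42, 1,0.94,-0.45,0,-0.42, 1,0.94,-0.45,0,-0.42, 1,0.94,-0.45,0,-0.42, 1,0.94,-0.45,0,-0.42, 1,0.94,-0.45,0,-0.42, 1,0.94,-0.45,0,-0.42, 1,0.94,-0.45,0,-0.42, 1,0.94,-0.45,0,-0.42]'
python3 -c "
from h import *
s=arm.read_state();print(s['joint_positions'].round(3),rot(s['tcp_rot']).as_matrix().round(3))"
```

```text
clock: 1.15
tool_pos: [0.2789, -0.5303, 0.3036]
tcp_rot: [-0.0, 0.708, 0.707, 0.0]
force: [-0.1, -0.2, -1.0]
finger_gap: 0.0851
[ 1.176  0.241 -0.195  1.586  0.048  1.32   0.973] [[ 0.001  1.    -0.   ]
 [ 1.    -0.001  0.001]
 [ 0.001 -0.    -1.   ]]
```

```bash
python3 -m jog '[1,1,0.93,0,0, 1,1,0.93,0,0, 1,1,0.93,0,0, 1,1,0.93,0,0, 1,1,0.93,0,0, 1,1,0.93,0,0]' >/dev/null
python3 -m jog '[1,1,0.68,0,0, 1,1,0.68,0,0, 1,1,0.68,0,0, 1,1,0.68,0,0, 1,1,0.68,0,0]' | grep tool
python3 -m jog '[1,1,0,0,0, 1,1,0,0,0, 1,1,0,0,0, 1,1,0,0,0, 1,1,0,0,0]' | grep tool
python3 -m jog '[1,0.48,0,0,0, 1,0.48,0,0,0, 1,0.48,0,0,0, 1,0.48,0,0,0, 1,0.48,0,0,0, 1,0.48,0,0,0]'
python3 - <<'E'
from h import *
s=arm.read_state();print(s['joint_positions'].round(3),s['tool_pos'])
np.save("cam1.npy",arm.camera_model("wrist"),allow_pickle=True)
im=arm.snapshot("wrist"); save("w1",im)
E
```

```text
tool_pos: [0.5248, -0.2251, 0.3041]
tool_pos: [0.5226, -0.0747, 0.3044]
clock: 2.98
tool_pos: [0.5229, -0.0112, 0.3038]
tcp_rot: [-0.0, 0.71, 0.704, -0.0]
force: [-0.0, -0.5, 0.5]
finger_gap: 0.0855
[ 0.507  0.12  -0.612  1.745  0.071  1.3   -0.129] [ 0.52293322 -0.01119546  0.30375166]
```

View pics/w1.png

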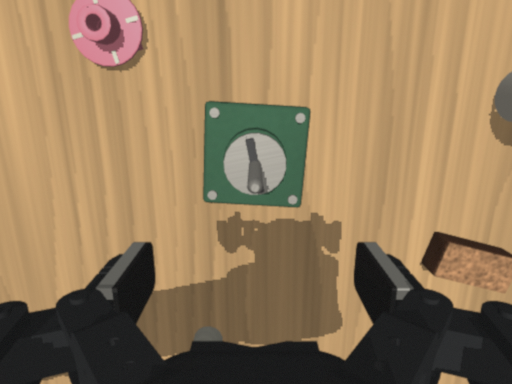

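The wrist view shows the stand with its flange centre near (255,163), the key running up-left from about (250,138) to (258,190), and the post tip near (256,186). Next I measure the bolts, flange and key from it.

Run:
```python
from h import *
c=np.load("cam1.npy",allow_pickle=True).item()
im=cv2.imread("pics/w1.png"); hsv=cv2.cvtColor(im,cv2.COLOR_BGR2HSV)
w=cv2.inRange(hsv,(0,0,110),(180,60,255)); w[:95]=0;w[212:]=0;w[:,:200]=0;w[:,315:]=0
n,l,s,ce=cv2.connectedComponentsWithStats(w)
P=[]
for i in range(1,n):
    if s[i,4]>8: print(ce[i].round(1),s[i]); 
    if 20<s[i,4]<150: P.append(onz(c,*ce[i],.021))
print(np.array(P).round(4), np.mean(P,0).round(4))
fl=np.where(np.isin(l,[i for i in range(1,n) if s[i,4]>300]))
hull=cv2.convexHull(np.c_[fl[1],fl[0]].astype(np.int32)); e=cv2.fitEllipse(hull); print(e,onz(c,*e[0],.06))
d=cv2.inRange(hsv,(0,0,0),(180,255,95)); m=np.zeros_like(d); cv2.ellipse(m,(e[0],(e[1][0]*.86,e[1][1]*.86),e[2]),255,-1)
d&=m; save("w1c",im[:,:,::-1],(200,95,315,212),6); print(proj(c,onz(c,*e[0],.06)+[0,0,.008]),proj(c,onz(c,*e[0],.06)+[0,0,.08]))
cv2.imwrite("pics/w1d.png",cv2.resize(d[95:212,200:315],None,fx=5,fy=5))
```

```text
[213.9 112.1] [209 107  11  11 102]
[300.  117.4] [295 112  11  12 101]
[254.1 162.7] [ 223  133   64   63 2567]
[211.5 194.8] [207 190  10  10  83]
[292.3 199.4] [288 195  10  10  79]
[[ 0.4826  0.0392  0.021 ]
 [ 0.5709  0.0333  0.021 ]
 [ 0.4765 -0.0493  0.021 ]
 [ 0.5651 -0.0552  0.021 ]] [ 0.5237 -0.008   0.021 ]
((254.28213500976562, 163.68716430664062), (62.450225830078125, 63.51548385620117), 80.49275970458984) [ 0.52365312 -0.00681192  0.06      ]
[254.27627704 165.44408597] [254.2068172  186.27647831]
```

View pics/w1c.png

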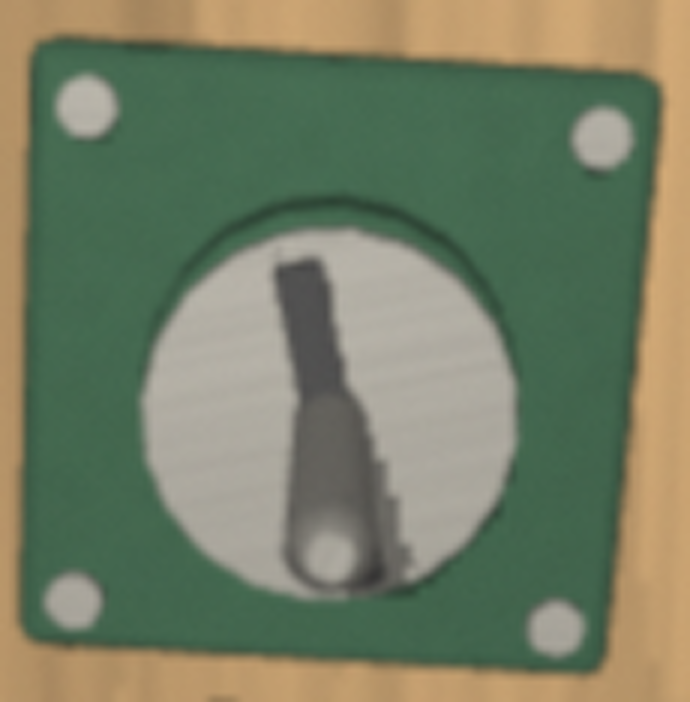

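Run:
```python
from h import *
c=np.load("cam1.npy",allow_pickle=True).item()
g=cv2.cvtColor(cv2.imread("pics/w1.png"),cv2.COLOR_BGR2GRAY).astype(float)
M=[]
for v in range(140,160):
    r=g[v,238:270]; th=130
    i=np.where(r<th)[0]
    a,b=i[0],i[-1]
    L=238+a-(th-r[a])/(r[a-1]-r[a]); Rr=238+b+(th-r[b])/(r[b+1]-r[b])
    p=onz(c,(L+Rr)/2,v,.068); M.append([*p[:2],(Rr-L)]); 
M=np.array(M); print(M.round(4))
k=M[:,2]<M[:,2].min()+1.2
f=cv2.fitLine(M[k,:2].astype(np.float32),cv2.DIST_HUBER,0,1e-4,1e-4).ravel(); print("key angle",np.degrees(np.arctan2(f[1],f[0])),f)
for ctr in ([.5237,-.008],[.5240,-.0075],[.52365,-.0068]): 
  q=onz(c,249.75,139.2,.068)[:2]-ctr; print(np.degrees(np.arctan2(q[1],q[0])),np.hypot(*q))
print((np.array(M[k,:2])-[.524,-.0075])@[-f[1],f[0]])
```

```text
[[ 5.1940e-01  1.6800e-02  8.6312e+00]
 [ 5.1960e-01  1.5900e-02  9.0366e+00]
 [ 5.2000e-01  1.4900e-02  9.3589e+00]
 [ 5.2010e-01  1.4000e-02  9.3923e+00]
 [ 5.2010e-01  1.3100e-02  9.3940e+00]
 [ 5.2030e-01  1.2200e-02  9.1622e+00]
 [ 5.2050e-01  1.1300e-02  8.7884e+00]
 [ 5.2050e-01  1.0400e-02  8.6599e+00]
 [ 5.2070e-01  9.5000e-03  8.6556e+00]
 [ 5.2090e-01  8.5000e-03  8.8831e+00]
 [ 5.2120e-01  7.6000e-03  8.7240e+00]
 [ 5.2120e-01  6.7000e-03  8.5581e+00]
 [ 5.2130e-01  5.8000e-03  8.5470e+00]
 [ 5.2150e-01  4.8000e-03  8.6794e+00]
 [ 5.2180e-01  3.9000e-03  9.0075e+00]
 [ 5.2210e-01  3.0000e-03  8.9374e+00]
 [ 5.2230e-01  2.1000e-03  8.7673e+00]
 [ 5.2230e-01  1.1000e-03  8.6822e+00]
 [ 5.2240e-01  2.0000e-04  8.7619e+00]
 [ 5.2260e-01 -7.0000e-04  9.0250e+00]]
key angle -79.81549 [ 0.1768186  -0.98424345  0.52087086  0.00898426]
98.85936883425558 0.02579696114217066
99.70334918951787 0.025351879772513193
99.17469863347004 0.02460395007288761
[-1.94835477e-04 -1.72541620e-04 -6.53835729e-06 -5.35099795e-05
 -1.66684532e-04 -1.77866793e-04 -1.38802211e-04 -2.52386637e-04
 -2.93679285e-04 -2.37213123e-04 -1.28308534e-04 -1.97034673e-04
 -2.62651283e-04 -2.42543265e-04 -1.33282121e-04  2.92257807e-05
 -2.22702682e-05 -1.38006025e-04 -2.39092332e-04 -1.59222710e-04]
```

The key is at 100° in the world, so 10° mod 90, and its line passes 0.2 mm from the axis I chose, (0.524,-0.0075). Now to the lap.

```bash
python3 -m jog '[1,0.79,-0.32,0,0, 1,0.79,-0.32,0,0, 1,0.79,-0.32,0,0, 1,0.79,-0.32,0,0]' |grep tool
python3 -m jog '[1,0.79,-0.32,0,0, 1,0.79,-0.32,0,0, 1,0.79,-0.32,0,0, 1,0.79,-0.32,0,0, 1,0.79,-0.32,0,0, 1,0.79,-0.32,0,0]'
python3 - <<'E'
from h import *
s=arm.read_state();print(s['joint_positions'].round(3),s['tool_pos'])
c=arm.camera_model("wrist");np.save("cam2.npy",c,allow_pickle=True)
im=arm.snapshot("wrist"); save("w2",im)
a=proj(c,[.4275,.2264,.015]); print(a); a=a.astype(int)
save("w2c",im,(a[0]-60,a[1]-60,a[0]+60,a[1]+60),5)
E
```

```text
tool_pos: [0.4728, 0.1158, 0.3045]
clock: 3.87
tool_pos: [0.4285, 0.227, 0.3039]
tcp_rot: [0.0, 0.709, 0.705, -0.0]
force: [-0.3, -0.6, 0.5]
finger_gap: 0.0853
[ 0.25   0.047 -0.84   1.818  0.037  1.292 -0.605] [0.42851947 0.22702078 0.30385696]
[252.61425838 159.72974616]
```

View pics/w2.png

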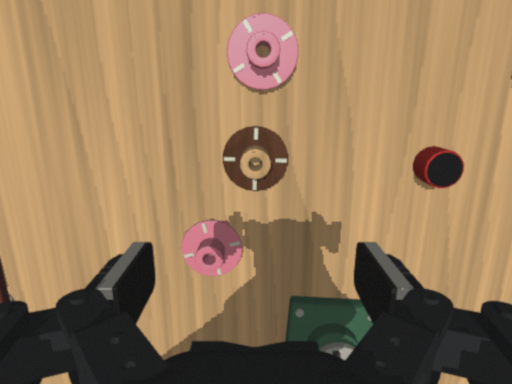

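View pics/w2c.png

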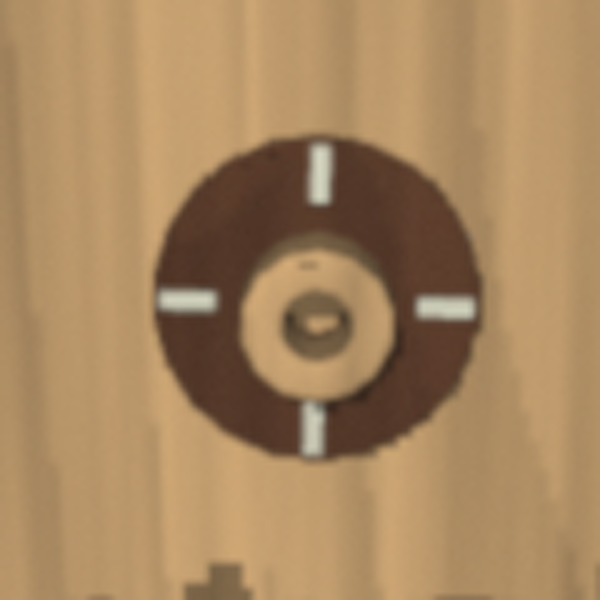

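The crop shows the dark lap, hub at about (316,322), with marks at (187,300), (445,307), (320,173) and (313,430).

Run:
```python
from h import *
c=np.load("cam2.npy",allow_pickle=True).item()
im=cv2.imread("pics/w2.png"); hsv=cv2.cvtColor(im,cv2.COLOR_BGR2HSV)
w=cv2.inRange(hsv,(0,0,130),(180,60,255)); m=np.zeros_like(w); cv2.circle(m,(255,159),33,255,-1); w&=m
n,l,s,ce=cv2.connectedComponentsWithStats(w)
P=[]
for i in range(1,n):
    if s[i,4]>15: P.append(onz(c,*ce[i],.015)); print(ce[i].round(1),s[i,4],P[-1].round(4))
P=np.array(P)
print("mean",P.mean(0))
P=P[np.argsort(np.arctan2(*(P-P.mean(0))[:,1::-1].T))]
for k in (0,1):
    d=P[k+2]-P[k]; print(np.degrees(np.arctan2(d[1],d[0]))%90, np.hypot(*d[:2]))
# hub top & bore
dk=cv2.inRange(hsv,(5,60,0),(20,255,150)); 
hb=cv2.inRange(hsv,(8,60,150),(25,255,255))&m
n,l,s,ce=cv2.connectedComponentsWithStats(hb); i=1+np.argmax([s[j,4]*(np.hypot(*(ce[j]-[255,163]))<8) for j in range(1,n)])
ys,xs=np.where(l==i); e=cv2.fitEllipse(cv2.convexHull(np.c_[xs,ys].astype(np.int32))); print("hub",e,onz(c,*e[0],.040))
```

```text
[255.7 133.3] 52 [0.4309 0.2548 0.015 ]
[228.7 158.5] 46 [0.4017 0.2279 0.015 ]
[280.6 160. ] 57 [0.4578 0.2259 0.015 ]
[253.9 184.4] 51 [0.4288 0.1988 0.015 ]
mean [0.42980343 0.22684565 0.015     ]
87.79514919039435 0.05612754638455451
87.98448538972241 0.05613186494432213
hub ((254.73638916015625, 163.32559204101562), (29.30653190612793, 29.733842849731445), 122.50750732421875) [0.42977713 0.22757844 0.04      ]
```

```bash
python3 -m jog '[1,0,0.01,0.7,0, 1,0,0.01,0.7,0, 1,0,0.01,0.7,0, 1,0,0.01,0.7,0]' |grep tool
python3 -m jog '[1,0,0,0.4,0, 1,0,0,0.7,0, 1,0,0,0.7,0, 1,0,0,0.7,0]'
python3 -c "
from h import *
save('s3',arm.snapshot('side'),(130,110,270,250),5)"
```

```text
tool_pos: [0.4282, 0.2246, 0.1943]
clock: 4.58
tool_pos: [0.4286, 0.2256, 0.0911]
tcp_rot: [-0.001, 0.71, 0.705, -0.003]
force: [-1.5, -0.8, -0.1]
finger_gap: 0.0854
```

View pics/s3.png

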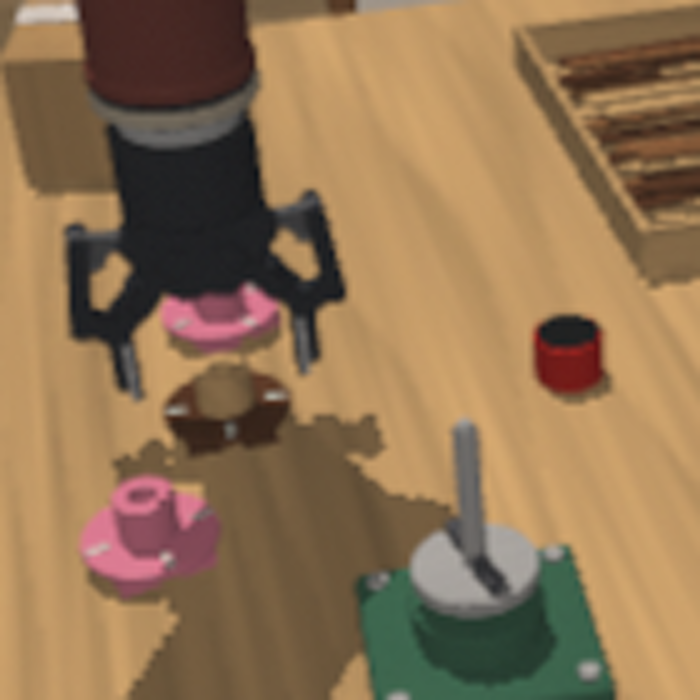

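Fingers straddle the lap's hub and clear the pink pieces. I correct slightly and close at 40 N.

```bash
python3 -m jog '[1,0.005,0.007,-0.007,0, 1,0.005,0.007,-0.007,0, -1,0.005,0.007,-0.007,0, -1,0.005,0.007,-0.007,0, -1,0.005,0.007,-0.007,0, -1,0.005,0.007,-0.007,0, -1,0.005,0.007,-0.007,0, -1,0.005,0.007,-0.007,0, -1,0.005,0.007,-0.007,0, -1,0.005,0.007,-0.007,0, -1,0.005,0.007,-0.007,0]' 40
```

```text
clock: 5.55
tool_pos: [0.4308, 0.2288, 0.0955]
tcp_rot: [0.0, 0.709, 0.705, 0.0]
force: [-1.9, -1.5, 6.8]
finger_gap: 0.0298
```

```bash
python3 -m jog '[-1,0,0,-0.3,0, -1,0,0,-0.7,0, -1,0,0,-1,0, -1,0,0,-1,0, -1,0,0,-1,0, -1,0,0,-1,0, -1,0,0,-1,0, -1,0,0,-1,0]'
python3 - <<'E'
from h import *
s=arm.read_state();print(s['force'],s['moment'])
np.save("cam4.npy",arm.camera_model("wrist"),allow_pickle=True)
save('w4',arm.snapshot('wrist'))
save('s4',arm.snapshot('side'),(130,60,270,200),5)
E
```

```text
clock: 6.22
tool_pos: [0.4298, 0.2282, 0.2434]
tcp_rot: [-0.001, 0.709, 0.706, -0.001]
force: [-0.5, -0.1, -2.0]
finger_gap: 0.0296
[-0.54852048 -0.05116125 -2.04013685] [-3.41610743e-02 -3.11246429e-05  7.76098788e-03]
```

View pics/w4.png

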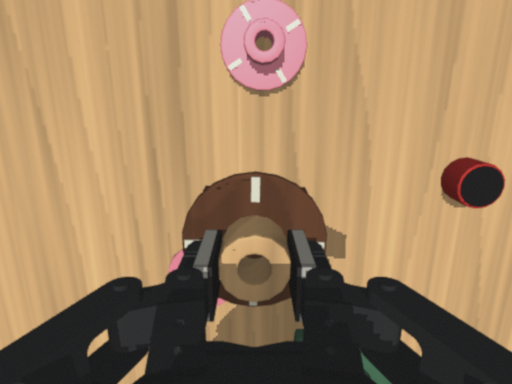

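View pics/s4.png

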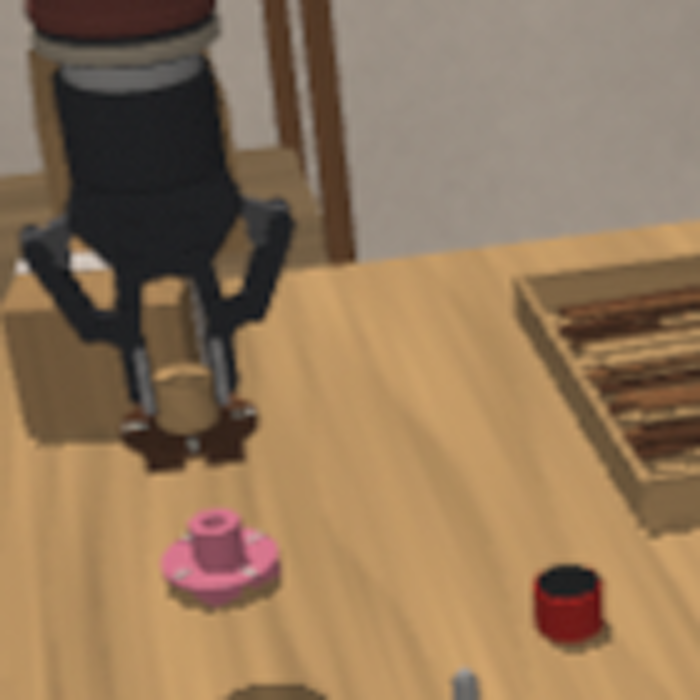

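Run:
```python
from h import *
c=np.load("cam4.npy",allow_pickle=True).item(); s=arm.read_state(); tz=s["tool_pos"][2]; print(s["tool_pos"])
im=cv2.imread("pics/w4.png"); hsv=cv2.cvtColor(im,cv2.COLOR_BGR2HSV)
save("w4c",im[:,:,::-1],(180,165,330,315),5)
w=cv2.inRange(hsv,(0,0,130),(180,60,255)); w[:170]=0;w[320:]=0;w[:,:240]=0;w[:,270:]=0
n,l,st,ce=cv2.connectedComponentsWithStats(w)
for i in range(1,n):
    if st[i,4]>10: print("mark",ce[i].round(1),st[i],onz(c,*ce[i],tz-.0955+.015).round(4))
g=cv2.cvtColor(im,cv2.COLOR_BGR2GRAY)
print(proj(c,[*s["tool_pos"][:2],tz-.0555]))
```

```text
[0.42989642 0.2283666  0.24358986]
mark [255.2 189. ] [251 177  10  26 235] [0.4309 0.2544 0.1631]
mark [252.6 302.9] [250 302   6   3  17] [0.4294 0.1935 0.1631]
[252.83187169 266.13684111]
```

View pics/w4c.png

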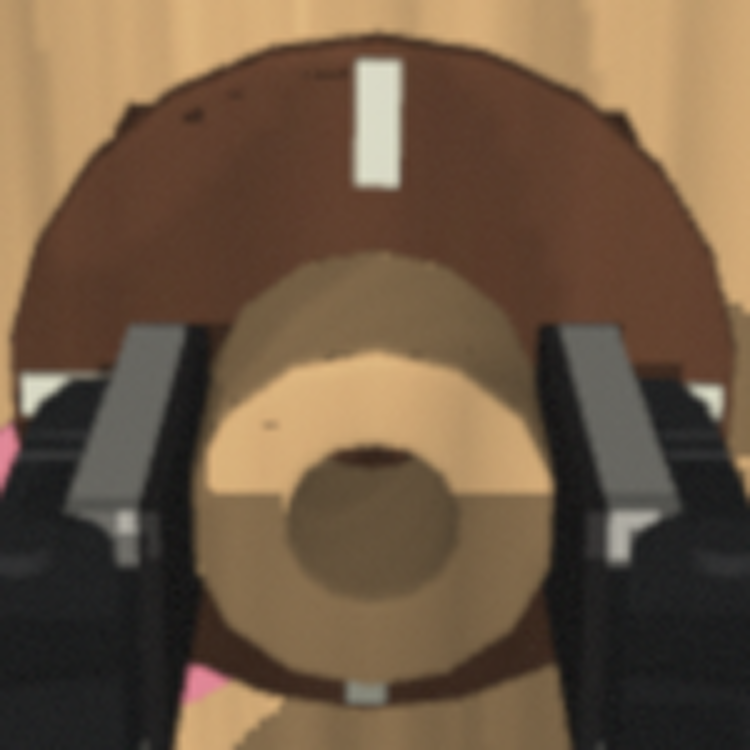

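Lap held upright, bore at (254.6,269.6), which is +0.7/-1.4 mm from the tool axis. I carry it over the post and turn it +11.5°.

```bash
python3 -m jog '[-1,-0.4,0.15,-0.2,0, -1,-0.78,0.31,-0.2,0, -1,-0.78,0.31,-0.2,0, -1,-0.78,0.31,-0.2,0, -1,-0.78,0.31,-0.2,0]' |grep tool
python3 -m jog '[-1,-0.4,0.15,0,-0.03, -1,-0.78,0.31,0,-0.064, -1,-0.78,0.31,0,-0.064, -1,-0.78,0.31,0,-0.064, -1,-0.78,0.31,0,-0.064, -1,-0.78,0.31,0,-0.064, -1,-0.78,0.31,0,-0.064, -1,-0.78,0.31,0,-0.064, -1,-0.78,0.31,0,-0.064]'
python3 - <<'E'
from h import *
s=arm.read_state();M=rot(s['tcp_rot']).as_matrix();print(s['tool_pos'],s['force'],np.degrees(np.arctan2(M[1,0],M[0,0])),M[:,2])
np.save("cam5.npy",arm.camera_model("wrist"),allow_pickle=True)
save('w5',arm.snapshot('wrist'))
save('s5',arm.snapshot('side'),(150,110,300,260),5)
E
```

```text
tool_pos: [0.4774, 0.108, 0.2742]
clock: 7.48
tool_pos: [0.5222, -0.0044, 0.275]
tcp_rot: [-0.0, 0.634, 0.774, -0.0]
force: [-0.3, 1.2, -1.9]
finger_gap: 0.0294
[ 0.52219036 -0.00441394  0.27496894] [-0.32338209  1.17549436 -1.94859712] 101.37512492764087 [-6.34804598e-05  1.01421184e-06 -9.99999998e-01]
```

View pics/w5.png

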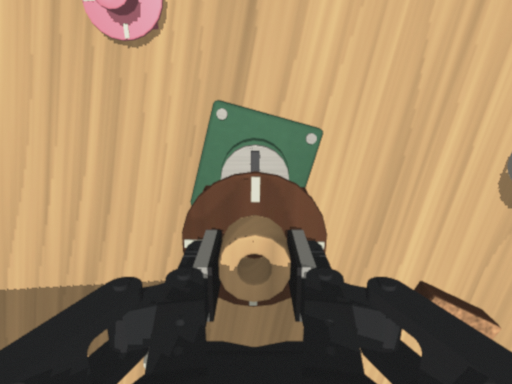

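View pics/s5.png

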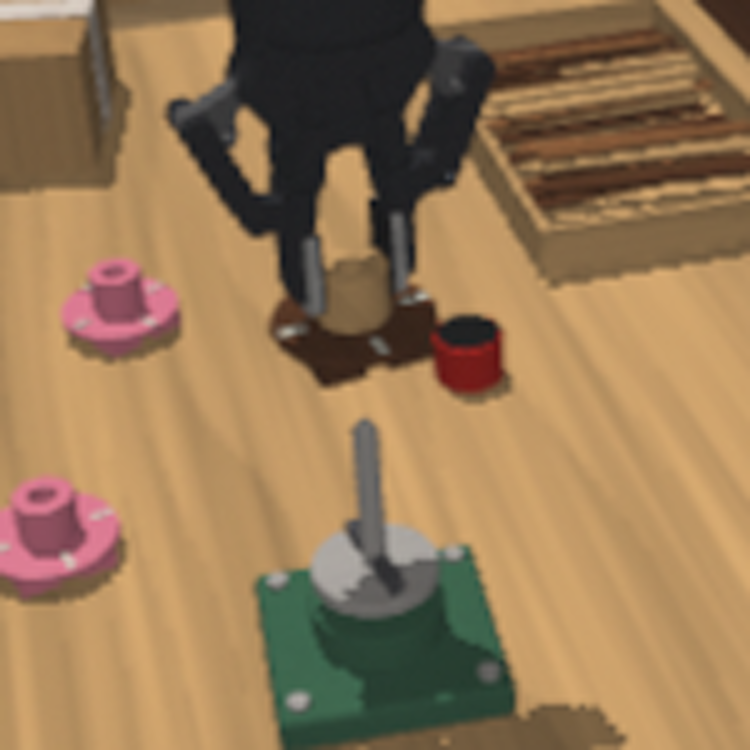

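Marks line up with the key in the wrist view. I centre, then lower slowly over the tip.

```bash
python3 -m jog '[-1,-0.0135,0.003,0.1,0, -1,-0.0135,0.003,0.2,0, -1,-0.0135,0.003,0.2,0, -1,-0.0135,0.003,0.2,0, -1,-0.0135,0.003,0.2,0]' |egrep "tool|force"
python3 -m jog '[-1,0,0,0.03,0, -1,0,0,0.06,0, -1,0,0,0.09,0, -1,0,0,0.12,0, -1,0,0,0.15,0, -1,0,0,0.18,0, -1,0,0,0.21,0, -1,0,0,0.24,0, -1,0,0,0.27,0, -1,0,0,0.3,0, -1,0,0,0.3,0, -1,0,0,0.3,0]'
python3 -c "
from h import *
save('s6',arm.snapshot('side'),(150,110,300,260),5)"
```

```text
tool_pos: [0.5235, -0.0074, 0.2457]
force: [0.1, -0.4, -1.5]
clock: 9.0
tool_pos: [0.5231, -0.0075, 0.1996]
tcp_rot: [-0.0, 0.634, 0.773, -0.0]
force: [-0.2, 2.4, -2.0]
finger_gap: 0.0295
```

View pics/s6.png

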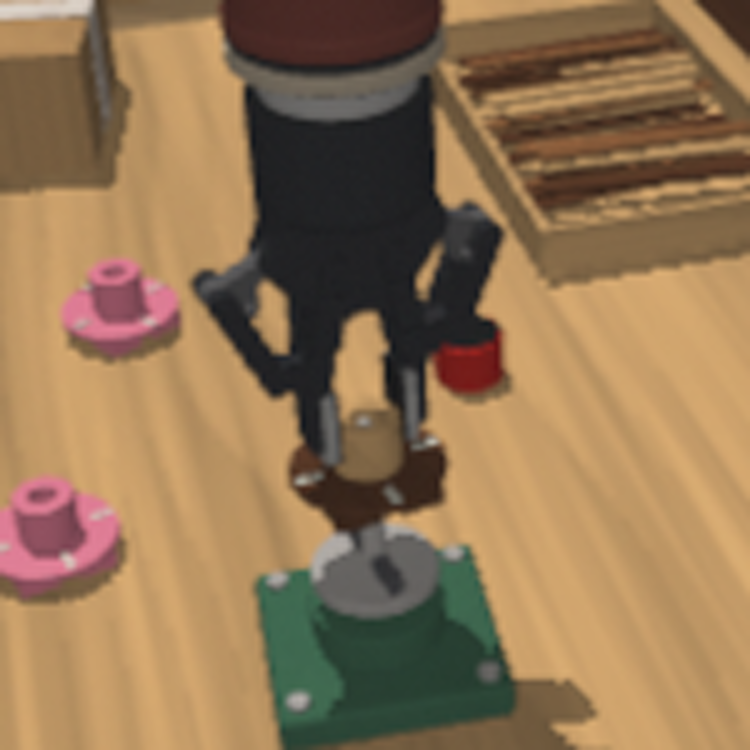

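The lap is on the post. There is 2.4 N of side force, so I shift 1 mm back in +y and go down to just above the key.

```bash
python3 -m jog '[-1,0.0065,0.001,0.03,0, -1,0.0065,0.001,0.06,0, -1,0.0065,0.001,0.09,0, -1,0.0065,0.001,0.12,0, -1,0.0065,0.001,0.15,0, -1,0.0065,0.001,0.18,0, -1,0.0065,0.001,0.18,0, -1,0.0065,0.001,0.18,0]'
python3 -m jog '[-1,0,0,0.01,0, -1,0,0,0.02,0, -1,0,0,0.03,0, -1,0,0,0.04,0, -1,0,0,0.05,0, -1,0,0,0.06,0, -1,0,0,0.07,0, -1,0,0,0.07,0, -1,0,0,0.07,0]'
```

```text
clock: 9.72
tool_pos: [0.5231, -0.0067, 0.1727]
tcp_rot: [-0.0, 0.634, 0.773, -0.0]
force: [0.3, 0.2, -1.0]
finger_gap: 0.0297
clock: 10.47
tool_pos: [0.5232, -0.0066, 0.1624]
tcp_rot: [-0.0, 0.634, 0.773, -0.0]
force: [-0.4, 0.1, -1.7]
finger_gap: 0.0298
```

```bash
python3 -m jog '[-1,0,0,0.01,0, -1,0,0,0.015,0, -1,0,0,0.02,0, -1,0,0,0.02,0]' | egrep "tool|force"
python3 -m jog '[-1,0,0,0.007,0, -1,0,0,0.013,0, -1,0,0,0.013,0, -1,0,0,0.013,0]' | egrep "tool|force"
```

```text
tool_pos: [0.5232, -0.0067, 0.1593]
force: [-0.7, 0.4, -0.9]
tool_pos: [0.5233, -0.0066, 0.1575]
force: [0.3, -0.4, -0.9]
```

No contact 6 mm below the key-top height, so the slot appears to be over the key already. I continue gently to the flange.

```bash
python3 -m jog '[-1,0,0,0.007,0, -1,0,0,0.013,0, -1,0,0,0.013,0, -1,0,0,0.013,0]' | egrep "tool|force"
python3 -m jog '[-1,0,0,0.007,0, -1,0,0,0.01,0, -1,0,0,0.01,0, -1,0,0,0.01,0]' | egrep "tool|force"
python3 -c "
from h import *
save('s7',arm.snapshot('side'),(170,150,290,270),6)"
```

```text
tool_pos: [0.5233, -0.0067, 0.1556]
force: [1.0, 0.4, -0.9]
tool_pos: [0.5234, -0.0066, 0.1545]
force: [-3.0, 0.4, 6.4]
```

View pics/s7.png

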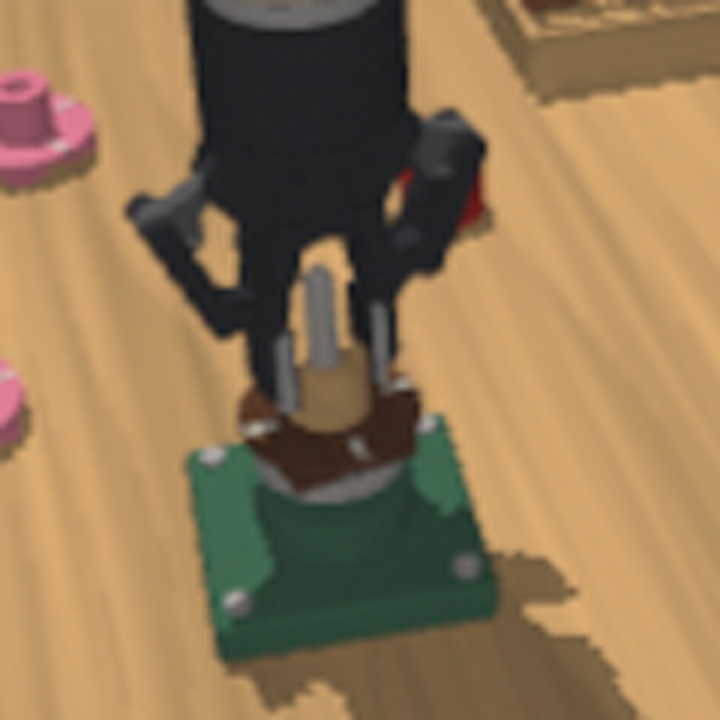

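Contact came at TCP 0.155, exactly the home height, with about 8 N of push. I open and rise.

```bash
python3 -m jog '[-1,0,0,-0.01,0, 0,0,0,-0.01,0, 1,0,0,-0.01,0, 1,0,0,-0.01,0, 1,0,0,-0.01,0, 1,0,0,-0.01,0, 1,0,0,-0.05,0, 1,0,0,-0.2,0, 1,0,0,-0.5,0, 1,0,0,-1,0, 1,0,0,-1,0, 1,0,0,-1,0]'
python3 - <<'E'
from h import *
c=arm.camera_model("wrist");np.save("cam8.npy",c,allow_pickle=True)
im=arm.snapshot('wrist');save('w8',im)
save('s8',arm.snapshot('side'),(170,150,290,270),6)
E
```

```text
clock: 12.85
tool_pos: [0.5258, -0.0059, 0.3122]
tcp_rot: [0.005, 0.634, 0.773, 0.003]
force: [0.4, -0.1, 0.4]
finger_gap: 0.086
```

View pics/s8.png

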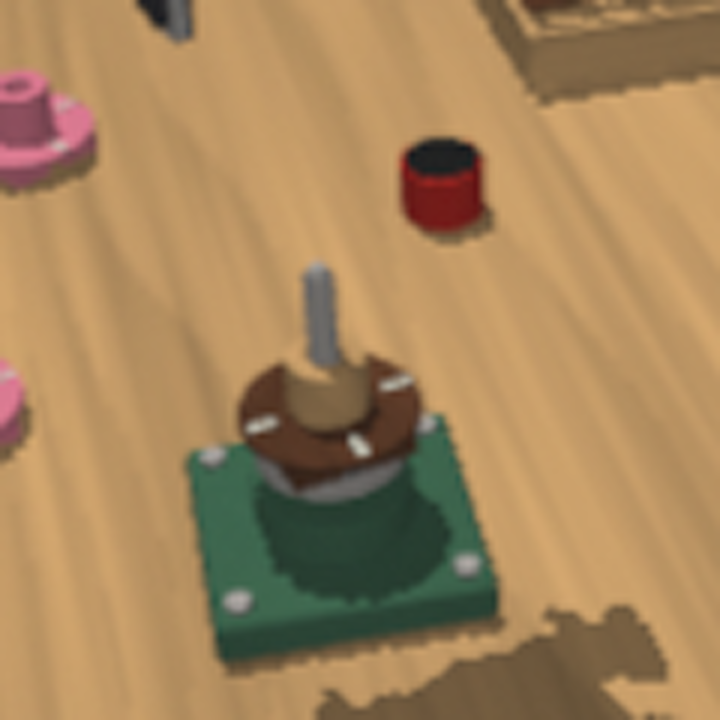

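View pics/w8.png

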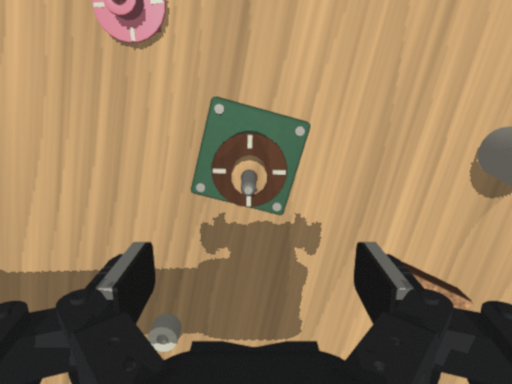

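The lap sits flush on the flange, with its marks along the key. Next is the spacer.

```bash
python3 -m jog '[1,-0.76,-0.37,0.03,0.064, 1,-0.76,-0.37,0.03,0.064, 1,-0.76,-0.37,0.03,0.064, 1,-0.76,-0.37,0.03,0.064, 1,-0.76,-0.37,0.03,0.064]' |grep tool
python3 -m jog '[1,-0.82,-0.22,0,0, 1,-0.82,-0.22,0,0, 1,-0.82,-0.22,0,0, 1,-0.82,-0.22,0,0, 1,-0.82,-0.22,0,0, 1,-0.82,-0.22,0,0, 1,-0.82,-0.22,0,0]'
python3 - <<'E'
from h import *
s=arm.read_state();M=rot(s['tcp_rot']).as_matrix();print(s['tool_pos'],np.degrees(np.arctan2(M[1,0],M[0,0])),s['joint_positions'].round(2))
c=arm.camera_model("wrist");np.save("cam9.npy",c,allow_pickle=True)
im=arm.snapshot("wrist"); save("w9",im)
a=proj(c,[.4606,-.2514,.028]); print(a); a=a.astype(int)
save("w9c",im,(a[0]-40,a[1]-40,a[0]+40,a[1]+40),7)
E
```

```text
tool_pos: [0.4896, -0.1322, 0.2981]
clock: 13.95
tool_pos: [0.4583, -0.25, 0.2992]
tcp_rot: [-0.0, 0.708, 0.707, 0.0]
force: [0.3, -0.1, 0.1]
finger_gap: 0.0854
[ 0.45832216 -0.2499729   0.29920791] 89.91720396701245 [ 0.83  0.1  -0.44  1.76  0.05  1.29  0.38]
[255.82315106 164.178152  ]
```

View pics/w9c.png

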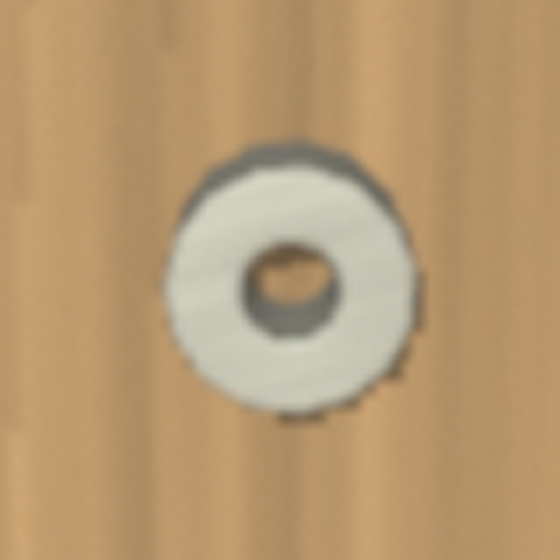

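Run:
```python
from h import *
c=np.load("cam9.npy",allow_pickle=True).item()
im=cv2.imread("pics/w9.png"); hsv=cv2.cvtColor(im,cv2.COLOR_BGR2HSV)
w=cv2.inRange(hsv,(0,0,150),(180,60,255)); m=np.zeros_like(w); cv2.circle(m,(256,165),24,255,-1); w&=m
ys,xs=np.where(w); e=cv2.fitEllipse(cv2.convexHull(np.c_[xs,ys].astype(np.int32))); print(e,onz(c,*e[0],.028), e[1][0]/336*.342)
```

```text
((255.94374084472656, 164.70907592773438), (34.9053955078125, 35.86619186401367), 105.8930892944336) [ 0.46072468 -0.25195895  0.028     ] 0.035528706141880584
```

```bash
python3 -m jog '[1,-0.013,0.012,0.4,0, 1,-0.013,0.012,0.73,0, 1,-0.013,0.012,0.73,0, 1,-0.013,0.012,0.73,0, 1,-0.013,0.012,0.73,0]' |grep tool
python3 -m jog '[1,0,0,0.3,0, 1,0,0,0.6,0, 1,0,0,0.73,0, 1,0,0,0.73,0, 1,0,0,0.73,0, 1,0,0,0.73,0]' |egrep "tool|force"
```

```text
tool_pos: [0.4593, -0.2527, 0.1897]
tool_pos: [0.4614, -0.2547, 0.0837]
force: [0.1, 0.3, 0.0]
```

```bash
python3 -m jog '[1,0.018,-0.008,0.02,0, 1,0.018,-0.008,0.02,0, 1,0.018,-0.008,0.02,0, -1,0.018,-0.008,0.02,0, -1,0.018,-0.008,0.02,0, -1,0.018,-0.008,0.02,0, -1,0.018,-0.008,0.02,0, -1,0.018,-0.008,0.02,0, -1,0.018,-0.008,0.02,0, -1,0.018,-0.008,0.02,0, -1,0.018,-0.008,0.02,0]' 40
python3 -m jog '[-1,0,0,-0.2,0, -1,0,0,-0.6,0, -1,0,0,-1,0, -1,0,0,-1,0, -1,0,0,-1,0, -1,0,0,-1,0]' | egrep "tool|force|gap"
python3 -m jog '[-1,0,0,-0.2,0, -1,0,0,-0.2,0, -1,0,0,-0.2,0, -1,0,0,-0.2,0, -1,0,0,-0.2,0]' | egrep "tool|force|gap"
python3 - <<'E'
from h import *
s=arm.read_state();print(s['tool_pos'])
c=arm.camera_model("wrist");np.save("cam10.npy",c,allow_pickle=True)
im=arm.snapshot("wrist"); save("w10",im,(150,165,360,375),3); print(c["eye"],proj(c,[*s["tool_pos"][:2],s["tool_pos"][2]-.080+.028]))
E
```

```text
clock: 15.83
tool_pos: [0.4583, -0.2515, 0.078]
tcp_rot: [0.0, 0.709, 0.705, -0.0]
force: [-1.9, 1.1, 4.8]
finger_gap: 0.0373
tool_pos: [0.459, -0.2519, 0.2296]
force: [0.2, -0.8, -1.5]
finger_gap: 0.0372
tool_pos: [0.4574, -0.2511, 0.2558]
force: [-0.2, -0.4, -1.2]
finger_gap: 0.0371
[ 0.45741932 -0.25111081  0.25581247]
[ 0.45876058 -0.18190998  0.32571542] [252.50512838 270.95083095]
```

View pics/w10.png

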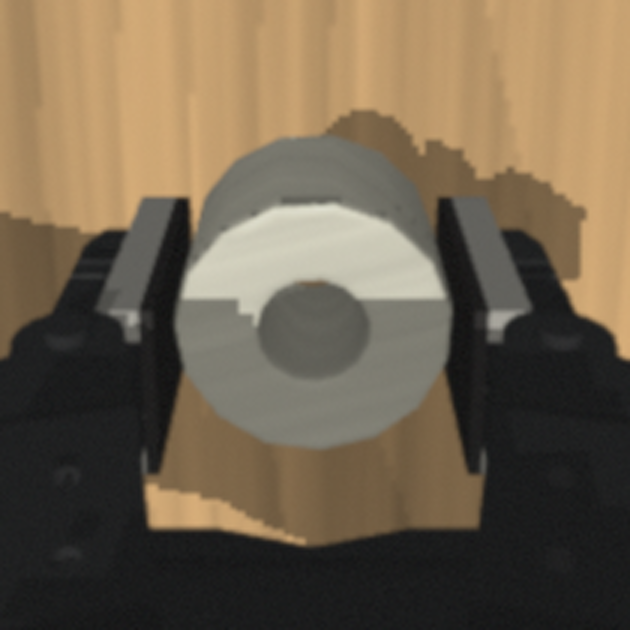

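```bash
python3 -m jog '[-1,0.4,0.1,-0.07,0, -1,0.81,0.22,-0.07,0, -1,0.81,0.22,-0.07,0, -1,0.81,0.22,-0.07,0, -1,0.81,0.22,-0.07,0]' |grep tool
python3 -m jog '[-1,0.4,0.1,0,0, -1,0.81,0.22,0,0, -1,0.81,0.22,0,0, -1,0.81,0.22,0,0, -1,0.81,0.22,0,0, -1,0.81,0.22,0,0, -1,0.81,0.22,0,0, -1,0.81,0.22,0,0]'
python3 - <<'E'
from h import *
c=np.load("cam10.npy",allow_pickle=True).item(); t=np.array([ 0.45741932,-0.25111081,0.25581247])
print("sp offset",onz(c,254.7,274.7,t[2]-.05)-t)
c=np.load("cam4.npy",allow_pickle=True).item(); t=np.array([0.42989642,0.2283666,0.24358986])
print("lap offset",onz(c,254.6,269.6,t[2]-.0555)-t)
s=arm.read_state();M=rot(s['tcp_rot']).as_matrix();print(s['tool_pos'],np.degrees(np.arctan2(M[1,0],M[0,0])))
save("w11",arm.snapshot("wrist"),(150,135,360,345),3);save("s11",arm.snapshot("side"),(150,110,300,260),4)
E
```

```text
tool_pos: [0.4921, -0.1271, 0.2675]
clock: 17.88
tool_pos: [0.525, -0.0107, 0.2677]
tcp_rot: [-0.0, 0.71, 0.704, -0.0]
force: [1.0, 0.0, -1.1]
finger_gap: 0.037
sp offset [ 0.00088886 -0.00053808 -0.05      ]
lap offset [ 0.00072543 -0.00160211 -0.0555    ]
[ 0.5250004  -0.01071031  0.26769706] 89.56488158763122
```

View pics/s11.png

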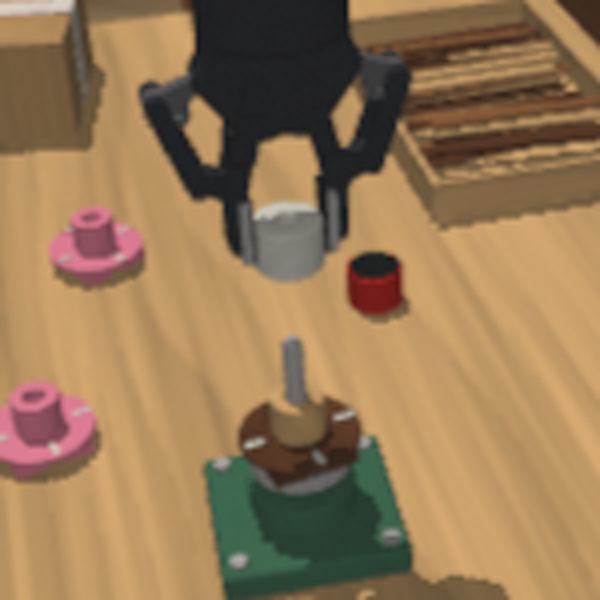

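```bash
python3 -m jog '[-1,0.021,-0.011,0.1,0, -1,0.021,-0.011,0.2,0, -1,0.021,-0.011,0.23,0, -1,0.021,-0.011,0.23,0, -1,0.021,-0.011,0.23,0, -1,0.021,-0.011,0.23,0]' |egrep "tool|force"
```

```text
tool_pos: [0.524, -0.0057, 0.2344]
force: [-0.2, 0.4, -0.4]
```

```bash
python3 -m jog '[-1,0,0,0,0, -1,0,0,0,0]' |egrep "tool|force"
python3 -c "
from h import *
for i in range(3): arm.snapshot('wrist'); print(arm.read_state()['tool_pos'].round(4))"
```

```text
tool_pos: [0.5239, -0.0056, 0.2343]
force: [-0.5, 0.2, -1.1]
[ 0.5238 -0.0056  0.2341]
[ 0.5238 -0.0056  0.234 ]
[ 0.5237 -0.0055  0.2339]
```

```bash
python3 -m jog '[-1,-0.013,-0.003,0,0, -1,-0.013,-0.003,0.03,0, -1,-0.013,-0.003,0.05,0, -1,-0.013,-0.003,0.08,0, -1,-0.013,-0.003,0.11,0, -1,-0.013,-0.003,0.14,0, -1,-0.013,-0.003,0.17,0, -1,-0.013,-0.003,0.2,0, -1,-0.013,-0.003,0.2,0, -1,-0.013,-0.003,0.2,0]' |egrep "tool|force"
python3 -c "
from h import *
save('s12',arm.snapshot('side'),(150,110,300,260),5)"
```

```text
tool_pos: [0.523, -0.0075, 0.2033]
force: [-1.3, -1.0, -0.8]
```

View pics/s12.png

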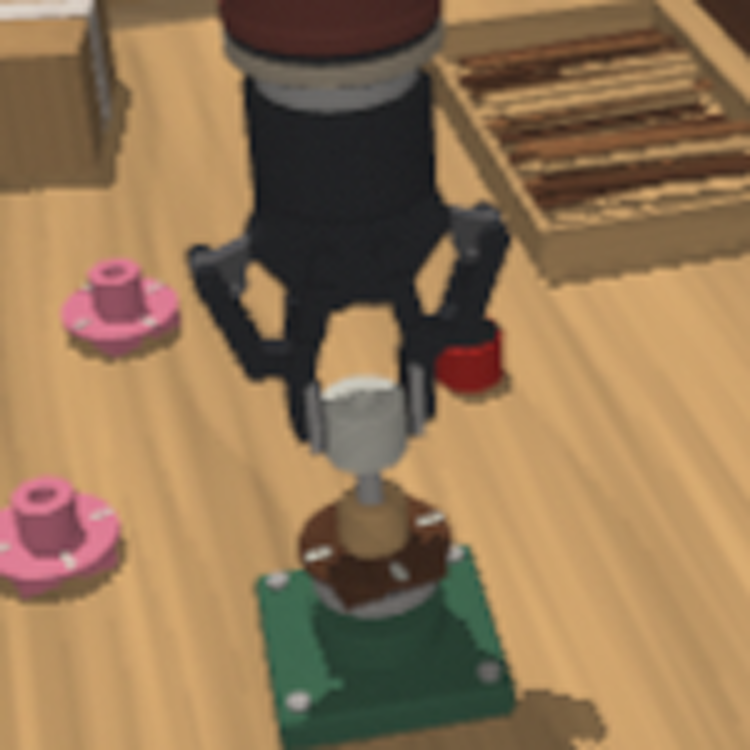

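The spacer is on the post with low side force. I continue down.

```bash
python3 -m jog '[-1,0,0,0.03,0, -1,0,0,0.06,0, -1,0,0,0.09,0, -1,0,0,0.12,0, -1,0,0,0.14,0, -1,0,0,0.14,0, -1,0,0,0.14,0]' |egrep "tool|force"
python3 -m jog '[-1,0,0,0.007,0, -1,0,0,0.013,0, -1,0,0,0.02,0, -1,0,0,0.02,0, -1,0,0,0.02,0]' | egrep "tool|force"
python3 -m jog '[-1,0,0,0.005,0, -1,0,0,0.01,0, -1,0,0,0.01,0, -1,0,0,0.01,0]' | egrep "tool|force"
```

```text
tool_pos: [0.523, -0.0074, 0.1823]
force: [-0.3, -0.1, -0.7]
tool_pos: [0.5231, -0.0075, 0.1796]
force: [-0.3, -0.0, -1.6]
tool_pos: [0.5231, -0.0075, 0.1781]
force: [0.6, -1.5, -0.6]
```

```bash
python3 -m jog '[-1,0,0,0.005,0, -1,0,0,0.008,0, -1,0,0,0.008,0, -1,0,0,0.008,0]' | egrep "tool|force"
```

```text
tool_pos: [0.5232, -0.0075, 0.1772]
force: [-2.2, -0.1, 5.3]
```

Contact is at about 0.1775, against an expected 0.178. I open and rise.

```bash
python3 -m jog '[-1,0,0,-0.005,0, 0,0,0,-0.005,0, 1,0,0,-0.005,0, 1,0,0,-0.005,0, 1,0,0,-0.005,0, 1,0,0,-0.005,0, 1,0,0,-0.05,0, 1,0,0,-0.2,0, 1,0,0,-0.5,0, 1,0,0,-0.83,0, 1,0,0,-0.83,0, 1,0,0,-0.83,0, 1,0,0,-0.83,0]'
python3 - <<'E'
from h import *
save('w13',arm.snapshot('wrist'))
save('s13',arm.snapshot('side'),(170,150,290,270),6)
E
```

```text
clock: 22.43
tool_pos: [0.5234, -0.0075, 0.3022]
tcp_rot: [0.001, 0.709, 0.705, 0.0]
force: [-1.0, 0.8, -0.6]
finger_gap: 0.0852
```

View pics/s13.png

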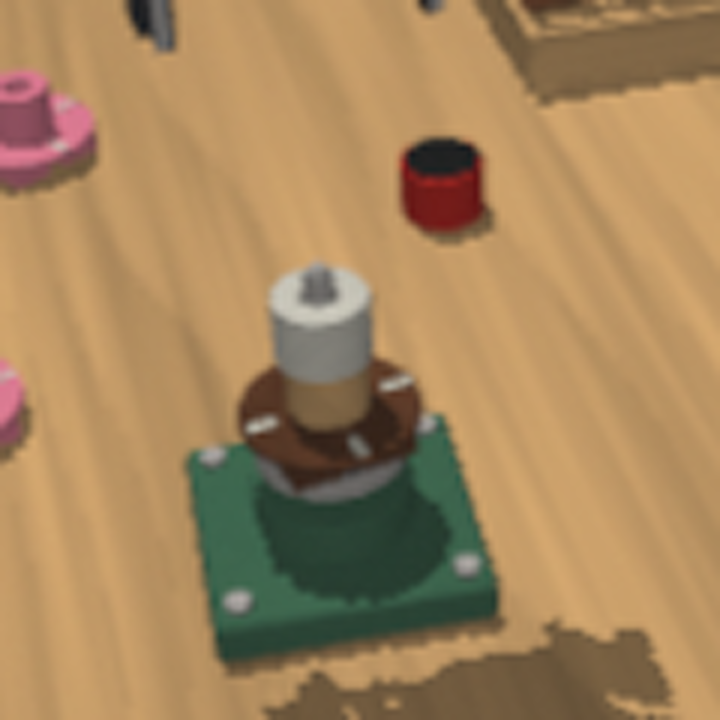

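The spacer rests on the hub with the post tip showing above. Now the cap.

```bash
python3 -m jog '[1,0.74,0.34,0,0, 1,0.74,0.34,0,0, 1,0.74,0.34,0,0, 1,0.74,0.34,0,0, 1,0.74,0.34,0,0]' |grep tool
python3 -m jog '[1,0.74,0.34,0,0, 1,0.74,0.34,0,0, 1,0.74,0.34,0,0, 1,0.74,0.34,0,0, 1,0.74,0.34,0,0, 1,0.74,0.34,0,0, 1,0.74,0.34,0,0, 1,0.74,0.34,0,0]'
python3 - <<'E'
from h import *
arm.snapshot("wrist");arm.snapshot("wrist")
s=arm.read_state();M=rot(s['tcp_rot']).as_matrix();print(s['tool_pos'],np.degrees(np.arctan2(M[1,0],M[0,0])),s['joint_positions'].round(2))
c=arm.camera_model("wrist");np.save("cam14.npy",c,allow_pickle=True)
im=arm.snapshot("wrist"); save("w14",im)
a=proj(c,[.625,.215,.030]); print(a); a=a.astype(int)
save("w14c",im,(a[0]-40,a[1]-40,a[0]+40,a[1]+40),7)
E
```

```text
tool_pos: [0.5741, 0.1061, 0.2994]
clock: 23.62
tool_pos: [0.6263, 0.2119, 0.3014]
tcp_rot: [0.001, 0.71, 0.705, -0.0]
force: [-0.1, 0.3, 0.6]
finger_gap: 0.0858
[0.62629293 0.21249371 0.30168934] 89.62272865478822 [ 0.13  0.45 -0.72  1.41  0.3   1.4  -0.61]
[252.12876204 159.87464045]
```

View pics/w14c.png

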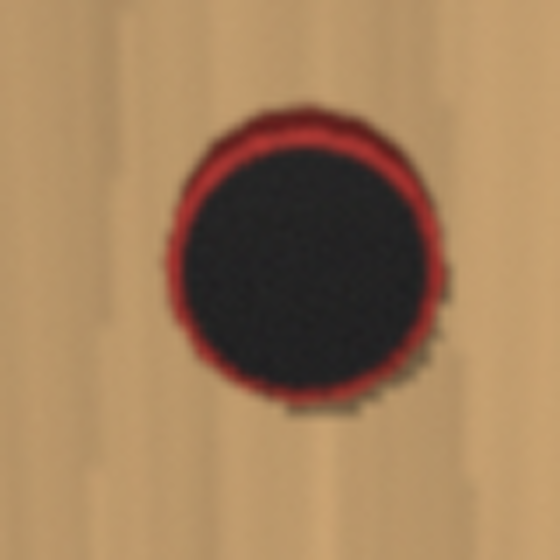

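Run:
```python
from h import *
c=np.load("cam14.npy",allow_pickle=True).item()
im=cv2.imread("pics/w14.png"); w=(im.max(2)<75).astype(np.uint8)*255; m=np.zeros_like(w); cv2.circle(m,(256,158),24,255,-1); w&=m
ys,xs=np.where(w); e=cv2.fitEllipse(cv2.convexHull(np.c_[xs,ys].astype(np.int32))); print(e,onz(c,*e[0],.030))
```

```text
((255.08982849121094, 156.9961700439453), (34.01664733886719, 34.45217514038086), 96.41150665283203) [0.62806812 0.21798585 0.03      ]
```

```bash
python3 -m jog '[1,0.037,0.007,0.4,0, 1,0.037,0.007,0.73,0, 1,0.037,0.007,0.73,0, 1,0.037,0.007,0.73,0, 1,0.037,0.007,0.73,0]' |grep tool
python3 -m jog '[1,0,0,0.3,0, 1,0,0,0.6,0, 1,0,0,0.72,0, 1,0,0,0.72,0, 1,0,0,0.72,0, 1,0,0,0.72,0, 1,0,0,0.72,0]' |egrep "tool|force"
python3 -c "
from h import *
c=arm.camera_model('wrist');print(arm.read_state()['tool_pos'])
np.save('cam15.npy',c,allow_pickle=True);save('w15',arm.snapshot('wrist'));print(proj(c,[.6281,.218,.03]))"
```

```text
tool_pos: [0.6268, 0.2189, 0.1915]
tool_pos: [0.6291, 0.2205, 0.0876]
force: [-0.0, -0.2, 0.1]
[0.62905873 0.22046563 0.08759591]
[249.44099001 269.52626547]
```

View pics/w15.png

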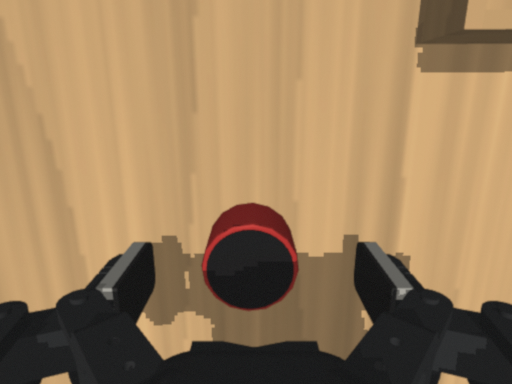

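The cap is between the fingers, disc centre at about (250,267). I make a small correction, close and lift.

```bash
python3 -m jog '[1,-0.01,-0.008,0.05,0, 1,-0.01,-0.008,0.05,0, 1,-0.01,-0.008,0.05,0, -1,-0.01,-0.008,0.05,0, -1,-0.01,-0.008,0.05,0, -1,-0.01,-0.008,0.05,0, -1,-0.01,-0.008,0.05,0, -1,-0.01,-0.008,0.05,0, -1,-0.01,-0.008,0.05,0, -1,-0.01,-0.008,0.05,0]' 40
python3 -m jog '[-1,0,0,-0.2,0, -1,0,0,-0.6,0, -1,0,0,-1,0, -1,0,0,-1,0, -1,0,0,-1,0, -1,0,0,-1,0]' | egrep "tool|force|gap"
python3 -m jog '[-1,0,0,-0.3,0, -1,0,0,-0.3,0, -1,0,0,-0.3,0, -1,0,0,-0.3,0, -1,0,0,-0.3,0, -1,0,0,-0.3,0]' | egrep "tool|force|gap"
python3 - <<'E'
from h import *
c=arm.camera_model("wrist");s=arm.read_state();print(s['tool_pos'])
np.save("cam16.npy",c,allow_pickle=True)
im=arm.snapshot("wrist"); save("w16",im,(150,165,360,375),3); print(proj(c,s["tool_pos"]-[0,0,.05]))
E
```

```text
clock: 25.65
tool_pos: [0.6262, 0.2183, 0.0767]
tcp_rot: [0.0, 0.709, 0.705, 0.0]
force: [-1.4, 0.8, 4.3]
finger_gap: 0.0412
tool_pos: [0.6269, 0.2186, 0.2288]
force: [0.2, 0.4, -2.3]
finger_gap: 0.0409
tool_pos: [0.6255, 0.2177, 0.2694]
force: [-0.4, -0.3, -0.6]
finger_gap: 0.0411
[0.62552021 0.2176805  0.26943131]
[252.52532754 273.21628806]
```

View pics/w16.png

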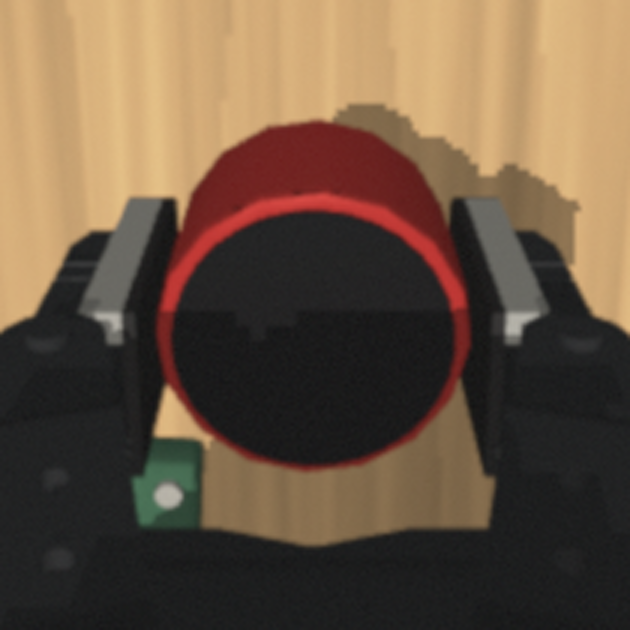

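```bash
python3 -m jog '[-1,-0.4,-0.17,0,0, -1,-0.75,-0.34,0,0, -1,-0.75,-0.34,0,0, -1,-0.75,-0.34,0,0, -1,-0.75,-0.34,0,0]' |grep tool
python3 -m jog '[-1,-0.4,-0.17,0,0, -1,-0.75,-0.34,0,0, -1,-0.75,-0.34,0,0, -1,-0.75,-0.34,0,0, -1,-0.75,-0.34,0,0, -1,-0.75,-0.34,0,0, -1,-0.75,-0.34,0,0, -1,-0.75,-0.34,0,0, -1,-0.75,-0.34,0,0, -1,-0.75,-0.34,0,0]'
python3 - <<'E'
from h import *
c=np.load("cam16.npy",allow_pickle=True).item(); t=np.array([0.62552021,0.2176805,0.26943131])
print("cap offset",onz(c,254.7,277.3,t[2]-.0467)-t)
arm.snapshot("wrist");arm.snapshot("wrist")
s=arm.read_state();M=rot(s['tcp_rot']).as_matrix();print(s['tool_pos'],np.degrees(np.arctan2(M[1,0],M[0,0])))
E
```

```text
tool_pos: [0.5741, 0.1024, 0.2708]
clock: 27.95
tool_pos: [0.5232, -0.0055, 0.2713]
tcp_rot: [-0.0, 0.708, 0.706, 0.0]
force: [-0.1, 0.2, -0.1]
finger_gap: 0.0411
cap offset [ 0.00087354  0.00012897 -0.0467    ]
[ 0.52309024 -0.00595096  0.27126181] 89.78386572466437
```

```bash
python3 -m jog '[-1,-0.015,0.002,0.1,0, -1,-0.015,0.002,0.2,0, -1,-0.015,0.002,0.3,0, -1,-0.015,0.002,0.3,0, -1,-0.015,0.002,0.3,0, -1,-0.015,0.002,0.3,0, -1,-0.015,0.002,0.3,0]' |egrep "tool|force"
python3 -c "
from h import *
save('s17',arm.snapshot('side'),(150,110,300,260),5);print(arm.read_state()['tool_pos'])"
```

```text
tool_pos: [0.5238, -0.0086, 0.2275]
force: [0.1, 0.4, -0.8]
[ 0.52377877 -0.00859218  0.22738717]
```

View pics/s17.png

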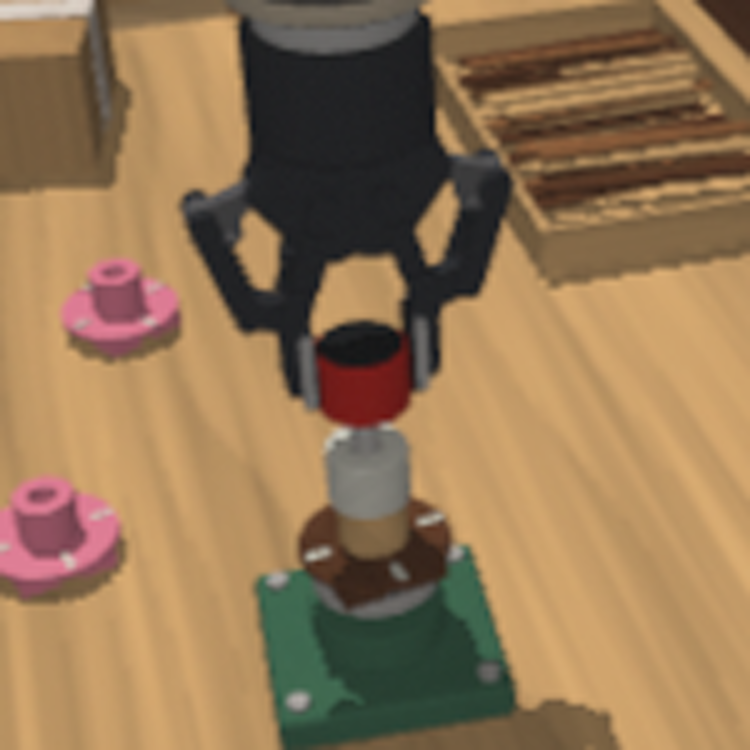

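The cap is centred over the post. I lower slowly.

```bash
python3 -m jog '[-1,0.003,-0.002,0.02,0, -1,0.003,-0.002,0.04,0, -1,0.003,-0.002,0.06,0, -1,0.003,-0.002,0.08,0, -1,0.003,-0.002,0.1,0, -1,0.003,-0.002,0.12,0, -1,0.003,-0.002,0.12,0, -1,0.003,-0.002,0.12,0]' |egrep "tool|force"
python3 -m jog '[-1,0,0,0.007,0, -1,0,0,0.013,0, -1,0,0,0.02,0, -1,0,0,0.02,0, -1,0,0,0.02,0]' | egrep "tool|force"
```

```text
tool_pos: [0.5229, -0.0082, 0.2081]
force: [0.0, 0.1, -0.2]
tool_pos: [0.5229, -0.0082, 0.2053]
force: [0.4, -0.4, -0.5]
```

```bash
python3 -m jog '[-1,0,0,0.005,0, -1,0,0,0.01,0, -1,0,0,0.01,0, -1,0,0,0.01,0]' | egrep "tool|force"
```

```text
tool_pos: [0.5231, -0.0082, 0.2042]
force: [-0.9, -0.1, 2.8]
```

Contact is at about 0.2045, as expected. I release and rise.

```bash
python3 -m jog '[-1,0,0,-0.004,0, 0,0,0,-0.004,0, 1,0,0,-0.004,0, 1,0,0,-0.004,0, 1,0,0,-0.004,0, 1,0,0,-0.004,0, 1,0,0,-0.05,0, 1,0,0,-0.2,0, 1,0,0,-0.5,0, 1,0,0,-0.83,0, 1,0,0,-0.83,0, 1,0,0,-0.83,0, 1,0,0,-0.83,0]'
python3 - <<'E'
from h import *
c=arm.camera_model("wrist");np.save("cam18.npy",c,allow_pickle=True)
save('w18',arm.snapshot('wrist'))
save('s18',arm.snapshot('side'),(170,150,290,270),6)
save('ss18',arm.snapshot('side'))
E
```

```text
clock: 31.18
tool_pos: [0.5232, -0.0082, 0.3292]
tcp_rot: [0.001, 0.709, 0.705, 0.0]
force: [-1.3, -0.1, -1.0]
finger_gap: 0.0856
```

View pics/s18.png

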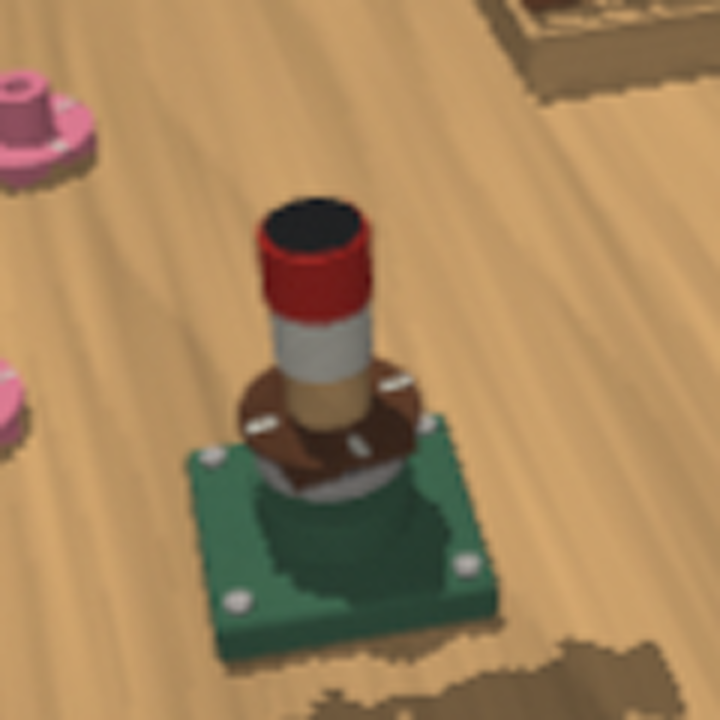

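View pics/w18.png

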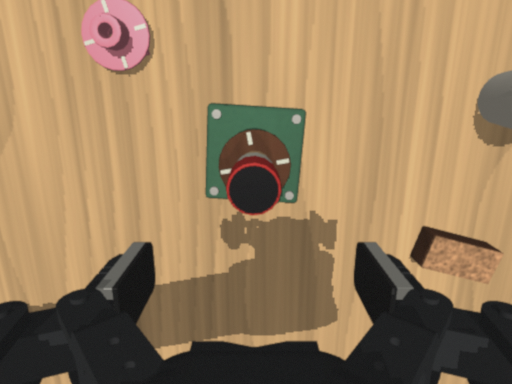

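The side view shows the stack upright: lap flush on the flange, then spacer, then cap. The wrist view shows the cap disc at about (254,188). One numeric check on the cap top, then I hand in.

Run:
```python
from h import *
c=np.load("cam18.npy",allow_pickle=True).item(); sc=arm.camera_model("side")
def disc(f,x0,y0,x1,y1):
    im=cv2.imread(f); w=(im.max(2)<65).astype(np.uint8); m=np.zeros_like(w); m[y0:y1,x0:x1]=w[y0:y1,x0:x1]
    n,l,s,ce=cv2.connectedComponentsWithStats(m); i=1+np.argmax(s[1:,4]); ys,xs=np.where(l==i)
    return cv2.fitEllipse(cv2.convexHull(np.c_[xs,ys].astype(np.int32)))[0]
a=disc("pics/w18.png",220,155,290,215); b=disc("pics/ss18.png",205,170,240,200); print(a,b)
print("cap top by two views",tri(c,a,sc,b)," by plane .158",onz(c,*a,.158))
def marks(f,x0,y0,x1,y1):
    hsv=cv2.cvtColor(cv2.imread(f),cv2.COLOR_BGR2HSV); w=cv2.inRange(hsv,(0,0,130),(180,60,255)); n,l,s,ce=cv2.connectedComponentsWithStats(w)
    return [ce[i].round(1) for i in range(1,n) if x0<ce[i][0]<x1 and y0<ce[i][1]<y1 and s[i,4]>5]
print("wrist marks",[(p,onz(c,*p,.075).round(4)) for p in marks("pics/w18.png",215,125,295,180)])
print("side marks",marks("pics/ss18.png",205,205,245,232))
w=[p for p in marks("pics/w18.png",240,125,260,150)]+[p for p in marks("pics/w18.png",275,150,295,170)]
for p in w: 
  for q in marks("pics/ss18.png",205,205,245,232):
    r,e=tri(c,p,sc,q)
    if e<.004: print(p,q,r.round(4),e)
print(arm.read_state()['clock'],arm.close_job())
```

```text
(253.2599639892578, 189.35275268554688) (221.7340545654297, 187.1934356689453)
cap top by two views (array([ 0.52321852, -0.00827982,  0.15787832]), np.float64(0.000711704095181048))  by plane .158 [ 0.52357065 -0.00830038  0.158     ]
wrist marks [(array([249.1, 138. ]), array([0.5196, 0.0191, 0.075 ])), (array([282.3, 161. ]), array([ 0.5519, -0.0035,  0.075 ])), (array([224.9, 171.2]), array([ 0.4954, -0.0134,  0.075 ]))]
side marks [array([235.3, 213.4]), array([240.7, 220. ]), array([213. , 220.5]), array([205.1, 225.2])]
[282.3 161. ] [235.3 213.4] [ 0.5513 -0.0033  0.0754] 0.0011252226012836916
the job is handed in; nothing more can be done
31.3333 None
```

The spindle is assembled and the job was handed in at 31.3 s of the 72 s allowed. No verdict was reported.

- **Lap:** I gripped the dark lap by its hub, turned it 11.4° to match the key at 10° (mod 90), and lowered it on the post. The slot went over the key on the way down, so no searching turn was needed. It reached the flange at the expected height with about 8 N of push, and I let it go.
- **Spacer and cap:** each went on the same way, with 3 to 6 N read at contact, and was released.

**Last checks**
- **Cap top:** two camera views put it at z = 157.9 mm against 158 mm expected, and within about 1 mm of the spindle axis.
- **Lap plate:** a white mark on the plate measured z = 75.4 mm against 75 mm expected. That means the lap is keyed and home, not 8 mm high.
- **Side view:** the stack looks upright and the gripper is clear.
- **Other objects:** I did not re-measure the cup, glue bottle and cork block at the end. No move went near them.

**Small disagreements**
- The top and wrist cameras differed by 2–3 mm, so I used the wrist camera.
- The gripper read an opening about 1–2 mm smaller than the true part diameters (2 mm on the lap hub).
- Side force on the spindle reached 2–3 N while fitting the lap.

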